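# Push the garlic off the chopping board into the pull-out tray

## Robot

A 7-joint arm with a two-finger parallel gripper is mounted at the origin on a cart in front of the work surface, level with it; the furniture and walls round the work are solid. World frame = base frame: x ahead of the robot, y to its left, z up, the work surface at z = 0. Lengths are in mm, angles in degrees, forces in N, time in s.
With the tool pointing down it reaches from about 400 to 875 mm from the base axis. Payload 6.5 kg.
Tool frame: the origin (TCP) lies on the centre line of the jaws, within the pads' length; the fingertips stand 17 mm ahead of it and the grasp point (between the pads) lies 2 mm behind it; z points along the fingers, y is the line along which they close (so a half turn about z gives the same grasp; the last joint's range is limited). The gripper opens to 88 mm and grips with 3 to 60 N. Pads are 18 mm wide; open, the fingers measure 123 mm over their backs; the gripper's body (75 mm by 187 mm) begins 45 mm behind the grasp point.
Start: joints at [-78.564, 30.733, -0.252, 88.115, 0.149, 61.152, -4.079], TCP at [170.738, 627.167, 255.716] pointing down, gripper open.
Joint ranges: [-154.64, 154.64], [-21.42, 123.67], [-72.66, 72.17], [13.99, 137.28], [-74.86, 254.86], [10.95, 109.41], [-158.01, 158.01]. Speed limits (degrees/s): [136.94, 136.94, 180, 180, 180, 180, 180].

## Interface

Orientations are given as a 3x3 rotation matrix whose columns are the frame's x, y, z axes.
In Python, from cell import manip gives the robot as it stands. The module is installed in compiled form; this text tells all that it offers.
- The arm moves only by the tool carry_out, never from a script. Its argument "increments" is one flat list of numbers, 7 for each row, row after row: the shift along the tool's x, y, z in mm, then the turn, a rotation vector about the tool's x, y, z in degrees, then the closure, from -1 (fully open) to 1 (shut). In form: [tx, ty, tz, rx, ry, rz, claw, tx, ty, tz, rx, ry, rz, claw, ...]. A call has 1 to 12 rows; each row is the pose to reach, as a shift and turn from the pose commanded when the call began, along the tool's axes at that moment; what a row does not reach only later rows make up. A row lasts 1/10 s, in which the tool goes at most 50 mm and 8.59 degrees, less where a joint would pass 70% of its speed; a pose out of reach is approached as far as the arm can. A call with a gripper value outside its range is refused whole. The fingers move at their own pace and stop on an object; "grip_force" is the grip in N (left out, the last holds). Time passes only in rows, so rows that repeat a pose let the fingers close. It gives the time, the measured TCP pose, the force, the opening and the grip force at its end, in the units of the state.
- manip.get_obs(): the state, without advancing time (a new reading comes with each control period).
- manip.capture(name): name is "scene" or "side" or "wrist"; returns the picture (384x512x3 uint8, red, green, blue); there is no depth.
- manip.calibration(name): a dict with "K" (3x3 intrinsics, pixels), "R" (3x3) and "t" (3): a world point X has camera coordinates R X + t; the wrist camera has in their place "mount" (4x4, takes a point from camera to tool coordinates, whose origin is the TCP and whose axes are the flange's). Camera axes: x right, y down, z forward; pixel columns grow to the right and rows downward; lengths in mm; the calibration is good to about 2 mm. The wrist camera is an equidistant fisheye: a pixel r from the principal point sees the ray r / f radians off the axis. A picture is of the moment at which its call begins: read the wrist's pose just before it. calibration takes no time and is no camera call.
- manip.finish_job(): hands the job in; it is judged then, once.
Trained networks look in the newest picture that a camera, given by its name, has taken for a name from the list of things; names that differ only in an ending like _2 or _b are one class to them, and where a whole thing is asked for, a point or a joint stands for the part that bears it (a point fixed in the world has none). Each returns a list of dicts, best first, with "score" (0 to 1); they miss things now and then, are a little off and sometimes report something else, mostly with a low value. They report only what shows in the picture. A call takes as long as a camera call. They do not tell look-alikes from the thing itself.
- manip.boxes_of(camera, query): "position" ([column, row] as shares, 0 to 1, of the picture: columns of its width, rows of its height, amid what is visible of it).
- manip.masks_of(camera, query): "region" (384x512 bool, what is visible of it) and "position" ([column, row] as shares, 0 to 1, of the picture: columns of its width, rows of its height, amid what is visible of it).
- manip.place_of(camera, query): "position" ([column, row] as shares, 0 to 1, of the picture: columns of its width, rows of its height: a listed point, or the origin of a listed thing).
The state is a dict: "clock": time; "joint_pos": joint angles; "joint_vel": joint speeds; "joint_efforts": joint torques, N m; "tcp_pos": TCP position; "ee_rot": TCP orientation; "ft_force": force on the tool from outside, world axes, zero at the start; "ft_torque": the same for the moment, N m; "gripper_width": opening from 0.0 (shut) to 1.0 (fully open); "finger_force": force on a finger pad.
Only numpy, scipy, OpenCV 4.12 (cv2) and the standard library are available. Lean on these libraries where they do the work, as an engineer would, in place of code of your own. Each camera call takes 0.05 s, during which the arm holds its last target. There are 200 camera calls.

## Task

Pull the tray under the raised chopping board right out by its tab, then push the garlic bulb along the board and over the edge above the tray, without lifting it, so that it drops into the tray. Then slide the tray with the garlic fully home under the board again and let go; leave the tin, the scissors and the mug undisturbed.

Things in the scene. Friction and masses are not known exactly. Their poses are not given: they have to be found in the camera images.
- station: Raised chopping-board station, fixed: a wooden board 340 mm (station x) by 240 (y) by 20 lying on two side cheeks. Origin on the worktop under the board's centre, z up. Board underside 115 mm, top 135 mm above the worktop. The open front, from which the tray slides, is at station x = -170 mm and faces station -x, roughly to the robot's left (world +y); place and yaw vary.
- board_edge (a point): Middle of the board's front edge, on its top surface (station x = -170 mm, 135 mm above the worktop); axes as the station's. The garlic must go over this edge. The board overhangs the closed tray's tab: the tab can be reached only with the gripper leaning outward, away from the board, its fingers pointing down and inward (station +x), by some 40 to 50 degrees from vertical.
- tray (a joint): Slide of the tray, in m: 0 = fully home under the board, 0.145 = fully out (stop); it moves along station -x. May start up to 0.012 out. Friction about 1.5 N with light damping; it stays where it is left.
- tray_tab (a point): Middle of the outer part of the tray's wooden tab, moving with the tray; axes as the station's. An upright lug 14 mm wide (station y, pinch it so), 30 to 60 mm above the worktop, sticking out 33 mm. This point is 10 mm in from its outer end, 45 mm above the worktop, 23 mm in front of the tab's back plate. Tray home: the outer end is 2 mm inside the board's edge. Over 70 mm free each side.
- tray_floor (a point): Centre of the tray's inner floor, 14 mm above the worktop, moving with the tray; axes as the station's. Open steel tray 283 mm (station x) by 186 (y) outside, 60 mm high, walls 4 mm, rim 70 mm above the worktop. Fully out, 104 mm of its inside lies open in front of the board's edge.
- garlic_mid (a point): Centre of the garlic bulb, half-way up (29.5 mm above its base): a pale round bulb 60 mm across and 59 mm high, about 40 g, standing loose on the front half of the board beside the tin, on the half nearer the robot (station -y).
- tin_mid (a point): Centre (29 mm above its base) of the tin, 75 mm across, 58 mm high, standing loose on the board; must stay put. Its centre is at least 95 mm from the garlic's.
- scissors: Kitchen scissors 206 x 84 x 11 mm lying loose on the back part of the board, lengthwise across it; origin at the middle of the underside; must stay put.
- mug_mid (a point): Centre of the mug's body, half-way up (50 mm): a mug 81 mm across and 101 mm high with a handle, standing loose on the worktop by the hob; must stay put. A wall cupboard hangs near: its underside is 560 mm above the worktop, its front 645 mm ahead of the robot's base, from world y = 50 mm to the right; keep the wrist clear of it.
Not all that is in view belongs to the job. Of the things like the part that bears garlic_mid, leave any that is purple; of the rest the smaller one is meant.

How it is judged (in metres and radians):
On the way, in this order (a step that is already met when the one before it is completed fails the run):
1. the tray is pulled out at least 120 mm, with the garlic still on the board (value of joint tray above 0.12 m and height (world z) of garlic_mid above 0.145 m), for 0.2 s.
2. the garlic has dropped into the tray while it is out (x of garlic_mid in the frame of tray_floor between -0.14 and 0.14 m and y of garlic_mid in the frame of tray_floor between -0.09 and 0.09 m and z of garlic_mid in the frame of tray_floor between 0 and 0.05 m and value of joint tray above 0.09 m), for 0.2 s.
At the end, for the whole second after the job is handed in: The garlic rests inside the tray (its centre within the tray's walls and less than 50 mm above its floor), the tray is home to within 6 mm, and the tin and mug are within 15 mm and the scissors within 20 mm of where they stood (x of garlic_mid in the frame of tray_floor between -0.14 and 0.14 m and y of garlic_mid in the frame of tray_floor between -0.09 and 0.09 m and z of garlic_mid in the frame of tray_floor between 0 and 0.05 m and value of joint tray below 0.006 m and linear speed of garlic below 0.05 m/s and distance of each of tin_mid, mug_mid from where it was at the start of the episode below 0.015 m and distance of scissors from where it was at the start of the episode below 0.02 m); the robot touches nothing.
It fails at once if the garlic is lifted (its centre more than 20 mm above its height as it stands on the board) (height (world z) of garlic_mid above 0.1845 m).
It fails at once if the tin is tipped or shoved (angle between tin_mid's own z axis and vertical above 0.35 rad or distance of tin_mid from where it was at the start of the episode above 0.03 m).
It fails at once if the mug is tipped (angle between mug_mid's own z axis and vertical above 0.35 rad).
It also fails if it takes over 69 s, if anything falls off the work surface, if the arm or the gripper's body presses on something with over 40 N, if the wrist force passes 120 N, or if a joint passes its speed limit or range.

## Working session

There is one attempt and no reset: what is moved stays moved. The work goes in short steps, Python scripts to look and compute and a tool call to move; the robot and the scene stay as the last step left them, time stands still between calls to the robot, and variables do not carry over. Pictures are saved under pics/ and viewed, at most 10 in all, crops included, and the job is handed in when it is done.

Besides the shell and the picture viewer there is one more tool, called after "Request:" as a command line: name --argument value ..., lists and objects as JSON in quotes. carry_out: Moves the arm, as the interface text tells. Its arguments: {"type":"object","properties":{"increments":{"type":"array"},"grip_force":{"type":"number"}},"required":["increments"]}

```bash
mkdir -p pics; cat > h.py <<'E'
import numpy as np, cv2
from cell import manip as m
def cap(n,f=None):
    im=m.capture(n)
    if f: cv2.imwrite('pics/'+f,cv2.cvtColor(im,cv2.COLOR_RGB2BGR))
    return im
def onplane(n,px,z):
    c=m.calibration(n);K,R,t=map(np.array,(c['K'],c['R'],c['t']))
    o=-R.T@t; d=R.T@np.linalg.solve(K,[px[0],px[1],1.])
    return o+d*(z-o[2])/d[2]
def proj(n,X):
    c=m.calibration(n);K,R,t=map(np.array,(c['K'],c['R'],c['t']))
    p=K@(R@np.array(X,float)+t); return p[:2]/p[2]
E
python3 - <<'E'
from h import *
a=cap('scene','s0.png');b=cap('side','d0.png')
cv2.imwrite('pics/both.png',cv2.resize(cv2.imread('pics/s0.png'),(800,600)));cv2.imwrite('pics/side.png',cv2.resize(cv2.imread('pics/d0.png'),(800,600)))
Z={'board_edge':135,'tray_tab':45,'garlic_mid':164.5,'tin_mid':164,'scissors':135,'mug_mid':50,'station':0}
for n in('scene','side'):
  for q,z in Z.items():
    for r in m.place_of(n,q)[:4]:
      p=np.array(r['position'])*[512,384]; print(n,q,round(r['score'],2),p.round(0),onplane(n,p,z).round(0))
E
```

```text
scene board_edge 0.82 [210. 172.] [540. -63. 135.]
scene garlic_mid 0.89 [287. 307.] [ 296. -376.  164.]
scene garlic_mid 0.75 [250. 199.] [ 498. -197.  164.]
scene garlic_mid 0.58 [339. 307.] [ 342. -473.  164.]
scene tin_mid 0.87 [259. 158.] [ 615. -168.  164.]
scene scissors 0.9 [324. 206.] [ 571. -362.  135.]
scene mug_mid 0.95 [188. 104.] [787. 154.  50.]
scene mug_mid 0.67 [250. 197.] [ 564. -167.   50.]
scene station 0.88 [273. 216.] [ 561. -239.    0.]
side board_edge 0.56 [214. 193.] [539. -76. 135.]
side garlic_mid 0.79 [287. 286.] [ 273. -382.  164.]
side garlic_mid 0.77 [246. 203.] [ 508. -195.  164.]
side garlic_mid 0.71 [327. 277.] [ 329. -482.  164.]
side tin_mid 0.85 [248. 177.] [ 610. -169.  164.]
side scissors 0.92 [301. 203.] [ 577. -354.  135.]
side mug_mid 0.95 [181. 146.] [773. 140.  50.]
side station 0.93 [263. 222.] [ 562. -237.    0.]
```

View pics/both.png

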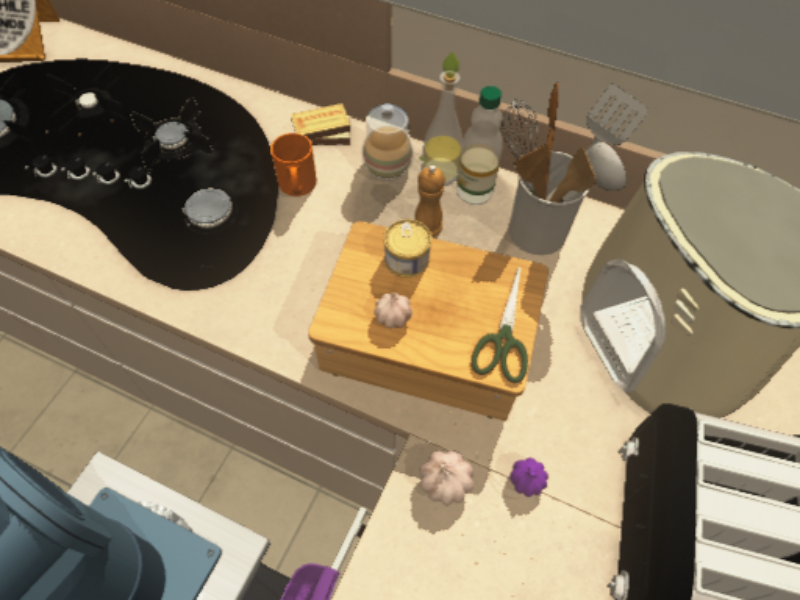

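View pics/side.png

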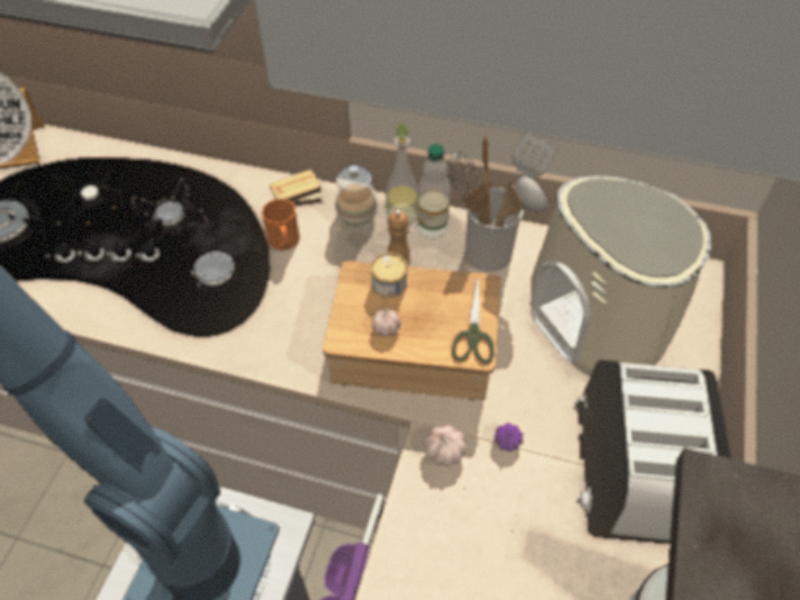

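Candidates for the garlic, in scene pixels at 512x384: a small pale bulb on the board (250,199), a bigger pale one on the worktop (287,307) and a purple one (339,307). By the description it is the small pale one on the board. The orange mug is at (188,104), the tin at (259,158) and the scissors at (324,206).

```bash
cat > fit.py <<'E'
from h import *
from scipy.optimize import least_squares
C={'scene':[(352,224),(549,263),(524,388),(311,338)],'side':[(340,262),(503,277),(494,370),(325,355)]}
# back-left(front edge,+y), back-right, near-right, near-left
S=[(-170,120),(170,120),(170,-120),(-170,-120)]
def T(p): 
    c,s=np.cos(p[2]),np.sin(p[2]); return np.array([[c,-s],[s,c]])
def res(p,cams=('scene','side')):
    r=[]
    for n in cams:
        for px,s in zip(C[n],S):
            w=T(p)@s+p[:2]; r+=list(proj(n,[*w,135])-np.array(px)*.64)
    return np.array(r)
for cams in(('scene',),('side',),('scene','side')):
    f=least_squares(lambda p:res(p,cams),[562,-238,-1.6],x_scale=[100,100,1],loss='soft_l1')
    print(cams,f.x[:2].round(1),np.degrees(f.x[2]).round(2),res(f.x,cams).round(1))
E
python3 - <<'E'
from fit import *
s=cv2.imread('pics/s0.png')[125:265,180:365]
cv2.imwrite('pics/crop.png',cv2.resize(s,(740,560),interpolation=cv2.INTER_CUBIC))
p=f.x
w=lambda x,y,z:[*(T(p)@[x,y]+p[:2]).round(1),z]
print('edge',w(-170,0,135),'tab home',w(-158,0,45))
for X in([498,-197],[508,-195],[615,-168],[610,-169],[571,-362]):print((T(p).T@(np.array(X)-p[:2])).round(0))
o=m.get_obs();print(o['clock'],np.array(o['ee_rot']).round(3),o['tcp_pos'])
E
```

```text
('scene',) [ 561.9 -241. ] -79.83 [ 0.1 -2.9 -0.1 -1.   1.8  2.2 -2.6  0.2]
('side',) [ 555.  -244.7] -80.4 [ 1.1 -0.3 -1.3 -1.2  1.9  1.2 -1.7  0. ]
('scene', 'side') [ 558.5 -242.3] -79.96 [ 0.1 -1.9  0.   0.3  1.8  3.8 -2.9  1.4  0.5 -0.9 -2.  -2.5  1.7 -0.3
 -1.8 -0.7]
edge [np.float64(528.8), np.float64(-74.9), 135] tab home [np.float64(530.9), np.float64(-86.8), 45]
[-55. -52.]
[-55. -41.]
[-63.  69.]
[-63.  64.]
[120.  -9.]
0.8 [[-0.965  0.263  0.   ]
 [ 0.263  0.965  0.   ]
 [-0.     0.    -1.   ]] [170.73051584 627.17647623 255.72639334]
```

View pics/crop.png

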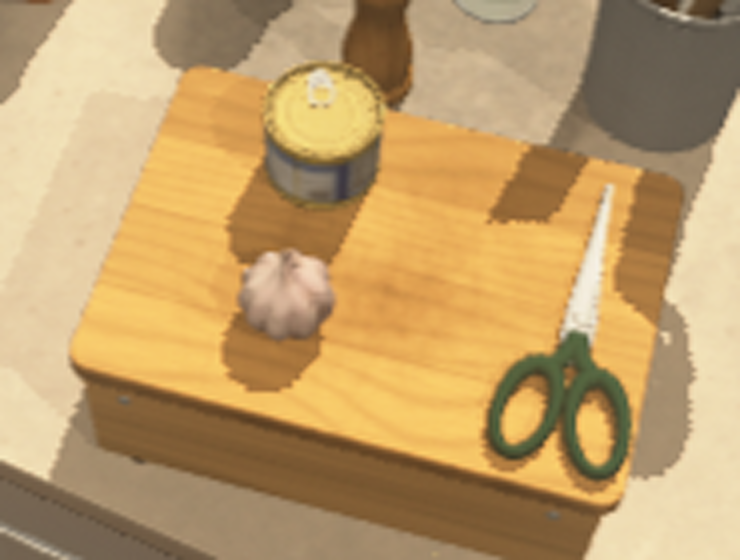

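The crop shows one pale bulb on the board, near the tin, with the larger and purple bulbs off the board. I'll now move to a leaning look pose in front of the tab.

```bash
cat >> h.py <<'E'
from scipy.spatial.transform import Rotation as Ro
ST=[560,-241,-79.9]
def axes():
    a=np.radians(ST[2]); return np.array([np.cos(a),np.sin(a),0]),np.array([-np.sin(a),np.cos(a),0])
def w(x,y,z):
    X,Y=axes(); return np.array([ST[0],ST[1],z])+X*x+Y*y
def sta(P):
    X,Y=axes(); d=np.array(P)-[ST[0],ST[1],0]; return np.array([d@X,d@Y,P[2]])
def lean(th,yaw=0):
    X,Y=axes();t=np.radians(th);Z=np.array([0,0,1.])
    z=-np.cos(t)*Z+np.sin(t)*X; return np.column_stack([np.cross(Y,z),Y,z])
def goal(P,R):
    o=m.get_obs();R0=np.array(o['ee_rot']);d=R0.T@(np.array(P)-o['tcp_pos'])
    print('shift',d.round(1),'rot',np.degrees(Ro.from_matrix(R0.T@R).as_rotvec()).round(1))
def wproj(P,o):
    c=m.calibration('wrist');M=np.array(c['mount']);K=np.array(c['K'])
    t=np.array(o['ee_rot']).T@(np.array(P)-o['tcp_pos']);q=M[:3,:3].T@(t-M[:3,3])
    th=np.arctan2(np.hypot(q[0],q[1]),q[2]);u=q[:2]/np.hypot(q[0],q[1])*th
    return np.array([K[0,0]*u[0]+K[0,2],K[1,1]*u[1]+K[1,2]])
def wray(px,o,z):
    c=m.calibration('wrist');M=np.array(c['mount']);K=np.array(c['K']);R0=np.array(o['ee_rot'])
    u=(np.array(px)-K[:2,2])/[K[0,0],K[1,1]];th=np.linalg.norm(u)
    q=np.r_[u/th*np.sin(th),np.cos(th)]
    d=R0@M[:3,:3]@q; p=R0@M[:3,3]+o['tcp_pos']; return p+d*(z-p[2])/d[2]
E
python3 - <<'E'
from h import *
R=lean(45); P=w(-158,0,45)-200*R[:,2]; print(P)
goal(P,R); print(np.array(m.calibration('wrist')['mount']).round(2),m.calibration('wrist')['K'])
E
```

```text
[507.49145703  53.78127737 186.42135624]
shift [-475.5 -464.8   69.3] rot [ 25.3 -40.   61.2]
[[   0.     -0.95   -0.32   83.95]
 [   1.      0.     -0.     -0.23]
 [   0.     -0.32    0.95 -129.03]
 [   0.      0.      0.      1.  ]] [[297.31863964   0.         252.23872613]
 [  0.         297.31863964 194.20236576]
 [  0.           0.           1.        ]]
```

Request:
carry_out --increments '[-475,-465,69,25.3,-40,61.2,-1,-475,-465,69,25.3,-40,61.2,-1,-475,-465,69,25.3,-40,61.2,-1,-475,-465,69,25.3,-40,61.2,-1,-475,-465,69,25.3,-40,61.2,-1,-475,-465,69,25.3,-40,61.2,-1,-475,-465,69,25.3,-40,61.2,-1,-475,-465,69,25.3,-40,61.2,-1,-475,-465,69,25.3,-40,61.2,-1,-475,-465,69,25.3,-40,61.2,-1,-475,-465,69,25.3,-40,61.2,-1,-475,-465,69,25.3,-40,61.2,-1]'

```text
clock: 2.0
tcp_pos: [473.5, 111.1, 193.5]
ee_rot: [[-0.124, 0.984, 0.125], [0.697, 0.176, -0.695], [-0.706, 0.001, -0.708]]
ft_force: [0.5, -0.2, -0.4]
gripper_width: 0.999
finger_force: 0.0
```

```bash
python3 - <<'E'
from h import *
R=lean(45); P=w(-158,0,45)-200*R[:,2]
goal(P,R); o=m.get_obs();print(o['clock'],o['tcp_pos'],o['joint_pos'])
E
```

```text
shift [-39.1  23.3  49.1] rot [ 0.1 -0.1  0. ]
2.0 [473.53817605 111.10348634 193.53998214] [-66.19169793  37.35052854  32.67186186 111.64204566  24.12525834
  59.43572726 -42.17745416]
```

Request:
carry_out --increments '[-39,23,49,0,0,0,-1,-39,23,49,0,0,0,-1,-39,23,49,0,0,0,-1]'

```text
clock: 2.3
tcp_pos: [506.4, 52.4, 187.0]
ee_rot: [[-0.12, 0.985, 0.121], [0.697, 0.17, -0.697], [-0.707, 0.001, -0.707]]
ft_force: [-0.1, 0.7, -0.3]
gripper_width: 0.999
finger_force: 0.0
```

```bash
python3 - <<'E'
from h import *
o=m.get_obs();cap('wrist','w1.png')
for q,z in(('tray_tab',45),('board_edge',135),('garlic_mid',164.5),('tin_mid',164)):
  for r in m.place_of('wrist',q)[:2]:
    p=np.array(r['position'])*[512,384];P=wray(p,o,z);print(q,r['score'],p.round(1),P.round(1),sta(P).round(1))
im=cv2.imread('pics/w1.png')
for P in(w(-170,0,135),w(-170,-120,135),w(-170,120,135),w(-158,0,45)):
  cv2.circle(im,tuple(int(v) for v in wproj(P,o)),3,(0,0,255),1)
cv2.imwrite('pics/w1b.png',cv2.resize(im,(800,600)))
E
```

```text
tray_tab 0.69 [257.4 166.9] [535.1 -78.5  45. ] [-164.3    4.    45. ]
board_edge 0.91 [257.6 242.8] [533.3 -71.8 135. ] [-171.3    3.4  135. ]
garlic_mid 0.68 [131.8 231.7] [436.6  28.9 164.5] [-287.4  -74.1  164.5]
garlic_mid 0.67 [250.4 199.1] [499.7  87.2 164.5] [-333.7   -1.8  164.5]
tin_mid 0.61 [305.7 288.8] [ 621.3 -184.4  164. ] [-45.   70.3 164. ]
```

View pics/w1b.png

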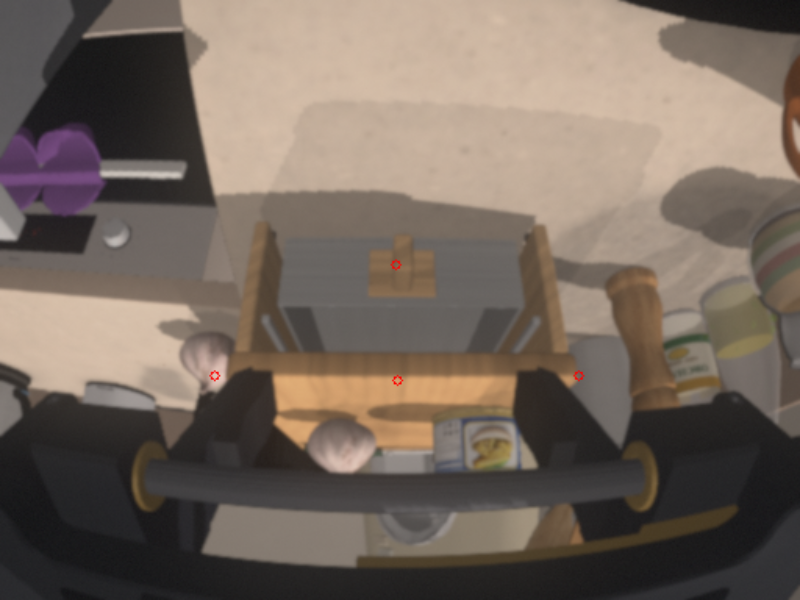

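The view shows the tab at about (403,262) in the 800-wide picture, with the board edge at rows 355-378. The station lies about 4 mm further along its +y than estimated, and the tray is about 5 mm out. I'll correct for that and approach at a 50° lean.

```bash
sed -i 's/^ST=.*/ST=[563.5,-239.5,-79.9]/' h.py; python3 - <<'E'
from h import *
R=lean(50); P=w(-166,0,46)
goal(P-60*R[:,2],R); goal(P,R)
E
```

```text
shift [  7.8   4.2 136. ] rot [ 0.1 -5.1  0.1]
shift [  2.4   4.1 195.7] rot [ 0.1 -5.1  0.1]
```

Request:
carry_out --increments '[8,4,50,0,-5,0,0,8,4,90,0,-5,0,0,8,4,120,0,-5,0,0,8,4,136,0,-5,0,0,8,4,136,0,-5,0,0]'

```text
clock: 3.05
tcp_pos: [525.0, -33.8, 83.8]
ee_rot: [[-0.114, 0.985, 0.133], [0.632, 0.175, -0.755], [-0.767, -0.002, -0.642]]
ft_force: [-0.7, 0.7, 0.7]
gripper_width: 0.569
finger_force: 0.0
```

```bash
python3 - <<'E'
from h import *
o=m.get_obs();cap('wrist','w2.png')
for q,z in(('tray_tab',45),('board_edge',135)):
  for r in m.place_of('wrist',q)[:2]:
    p=np.array(r['position'])*[512,384];P=wray(p,o,z);print(q,r['score'],p.round(1),P.round(1),sta(P).round(1))
im=cv2.imread('pics/w2.png')
cv2.circle(im,tuple(int(v) for v in wproj(w(-164,0,45),o)),3,(0,0,255),1)
cv2.imwrite('pics/w2b.png',cv2.resize(im,(800,600)))
R=lean(50); goal(w(-166,0,46),R)
E
```

```text
tray_tab 0.9 [252.5 221.7] [533.8 -81.8  45. ] [-160.4   -1.6   45. ]
board_edge 0.65 [253.2 352.1] [534.3 -81.2 135. ] [-161.   -1.  135.]
shift [ 0.6 -0.2 59.9] rot [ 0.1 -0.1  0. ]
```

View pics/w2b.png

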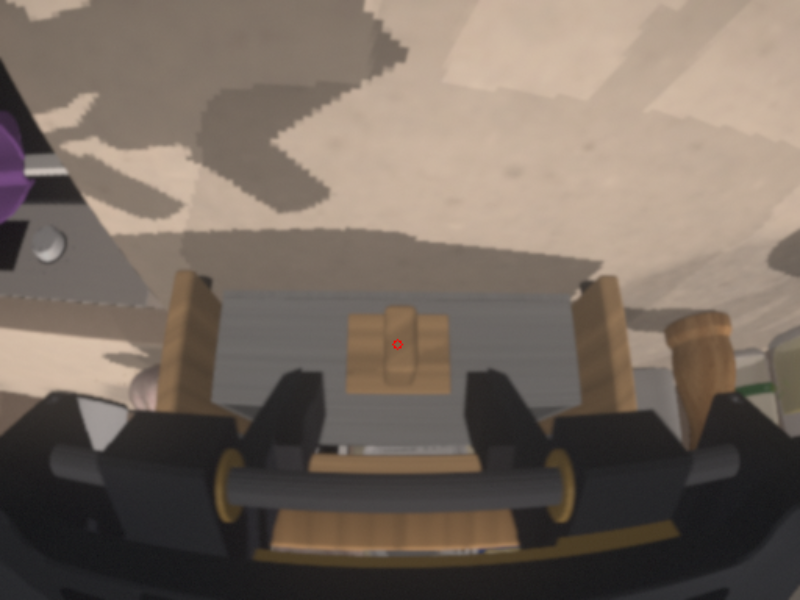

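The tab at (400,344) is centred between the fingers, so I'll advance and close.

Request:
carry_out --increments '[1,0,25,0,0,0,0,1,0,45,0,0,0,0,0,0,61,0,0,0,0,0,0,61,0,0,0,1,0,0,61,0,0,0,1,0,0,61,0,0,0,1,0,0,61,0,0,0,1,0,0,61,0,0,0,1]' --grip_force 25

```text
clock: 4.0
tcp_pos: [534.8, -78.2, 45.9]
ee_rot: [[-0.112, 0.984, 0.136], [0.634, 0.176, -0.753], [-0.765, 0.002, -0.644]]
ft_force: [0.9, 1.9, 1.8]
gripper_width: 0.153
finger_force: 25.0
```

```bash
python3 - <<'E'
from h import *
o=m.get_obs();print(o['gripper_width'],o['finger_force'],o['ft_force'],sta(o['tcp_pos']))
X,Y=axes();R0=np.array(o['ee_rot']);print('dir -x in tool',R0.T@-X*150)
E
```

```text
0.15328638955283597 24.95089298491621 [0.92349731 1.92895833 1.83104032] [-1.63860810e+02  5.96223993e-02  4.59167047e+01]
dir -x in tool [ 9.65993889e+01  1.01373969e-01 -1.14754293e+02]
```

Request:
carry_out --increments '[6,0,-8,0,0,0,1,16,0,-19,0,0,0,1,29,0,-34,0,0,0,1,42,0,-50,0,0,0,1,55,0,-65,0,0,0,1,68,0,-80,0,0,0,1,77,0,-92,0,0,0,1,84,0,-100,0,0,0,1,89,0,-106,0,0,0,1,90,0,-107,0,0,0,1,90,0,-107,0,0,0,1]'

```text
clock: 5.1
tcp_pos: [513.4, 59.4, 46.1]
ee_rot: [[-0.111, 0.984, 0.141], [0.635, 0.179, -0.752], [-0.765, 0.006, -0.644]]
ft_force: [13.9, -4.0, -5.3]
gripper_width: 0.157
finger_force: 25.1
```

```bash
python3 - <<'E'
from h import *
o=m.get_obs();print(o['gripper_width'],o['finger_force'],o['ft_force'],sta(o['tcp_pos']))
cap('scene','s3.png');cap('side')
for n in('scene','side'):
  for q,z in(('garlic_mid',164.5),('tin_mid',164),('tray_tab',45),('tray_floor',14)):
    for r in m.place_of(n,q)[:3]:
      p=np.array(r['position'])*[512,384];P=onplane(n,p,z);print(n,q,round(r['score'],2),p.round(),sta(P).round(1))
E
```

```text
0.15746813723525915 25.084463395178318 [13.88352859 -3.96983228 -5.32651725] [-303.05363741    3.07092735   46.07204015]
scene garlic_mid 0.86 [250. 196.] [-54.1 -49.1 164.5]
scene garlic_mid 0.79 [287. 308.] [  88.8 -289.1  164.5]
scene garlic_mid 0.58 [338. 306.] [ 189.1 -257.1  164.5]
scene tin_mid 0.68 [261. 158.] [-56.2  65.3 164. ]
scene tray_tab 0.75 [169. 181.] [-303.4    7.8   45. ]
side garlic_mid 0.72 [284. 286.] [  82.8 -311.8  164.5]
side garlic_mid 0.53 [326. 277.] [ 194.4 -273.3  164.5]
side garlic_mid 0.48 [245. 202.] [-56.7 -42.4 164.5]
side tray_tab 0.73 [174. 204.] [-310.7   11.6   45. ]
```

The tray is out 139 mm and the drift under pull puts the station yaw at about -81.2°. I'll release and back off.

Request:
carry_out --increments '[90,0,-107,0,0,0,0]'

```text
clock: 5.7
tcp_pos: [503.4, 100.6, 48.5]
ee_rot: [[-0.103, 0.986, 0.131], [0.629, 0.167, -0.759], [-0.77, 0.004, -0.638]]
ft_force: [1.1, -1.3, 1.2]
gripper_width: 0.227
finger_force: 0.0
```

I forgot that shifts are relative to the start of each call, so the tool moved a further 42 mm outward as the fingers opened. It's harmless, since the tray can only reach its stop. I'll carry on backing off and rising.

Request:
carry_out --increments '[0,0,-10,0,0,0,-0.2,0,0,-40,0,0,0,0,0,0,-80,0,0,0,0.3,-40,0,-110,0,0,0,0.3,-80,0,-140,0,10,0,0.3,-110,0,-180,0,20,0,0.3,-110,0,-180,0,20,0,0.3]'

```text
clock: 6.4
tcp_pos: [492.5, 173.9, 253.1]
ee_rot: [[-0.144, 0.985, 0.095], [0.86, 0.173, -0.48], [-0.489, 0.012, -0.872]]
ft_force: [1.3, -0.2, -0.6]
gripper_width: 0.351
finger_force: 0.0
```

```bash
sed -i 's/^ST=.*/ST=[560,-240.2,-81.2]/' h.py; python3 - <<'E'
from h import *
o=m.get_obs();print(o['gripper_width'],sta(o['tcp_pos']))
s=cap('scene','s4.png');cap('side')
for n in('scene','side'):
  for q,z in(('garlic_mid',164.5),('tin_mid',164),('tray_tab',45),('tray_floor',14)):
    for r in m.place_of(n,q)[:3]:
      p=np.array(r['position'])*[512,384];P=onplane(n,p,z);print(n,q,round(r['score'],2),p.round(),sta(P).round(1))
cv2.imwrite('pics/s4b.png',cv2.resize(cv2.imread('pics/s4.png')[90:330,100:400],(750,600)))
goal(w(0,-47,270),lean(0))
E
```

```text
0.3507706314190864 [-419.51676287   -3.35838302  253.13516507]
scene garlic_mid 0.92 [290. 304.] [  97.6 -272.4  164.5]
scene garlic_mid 0.7 [251. 198.] [-49.1 -52.2 164.5]
scene garlic_mid 0.59 [339. 305.] [ 196.4 -246.8  164.5]
scene tin_mid 0.79 [258. 158.] [-65.3  64.7 164. ]
scene tray_tab 0.68 [169. 183.] [-303.6   -1.4   45. ]
side garlic_mid 0.75 [287. 281.] [  95.4 -290.9  164.5]
side garlic_mid 0.66 [266. 219.] [ 15.9 -94.2 164.5]
side garlic_mid 0.58 [326. 277.] [ 200.9 -264.6  164.5]
side tin_mid 0.57 [249. 178.] [-58.5  58.  164. ]
side tray_tab 0.71 [173. 208.] [-308.7   -7.9   45. ]
side tray_floor 0.68 [246. 203.] [-73.1  64.5  14. ]
shift [-375.5  -49.7  188. ] rot [ 0.3 30.1  1.3]
```

View pics/s4b.png

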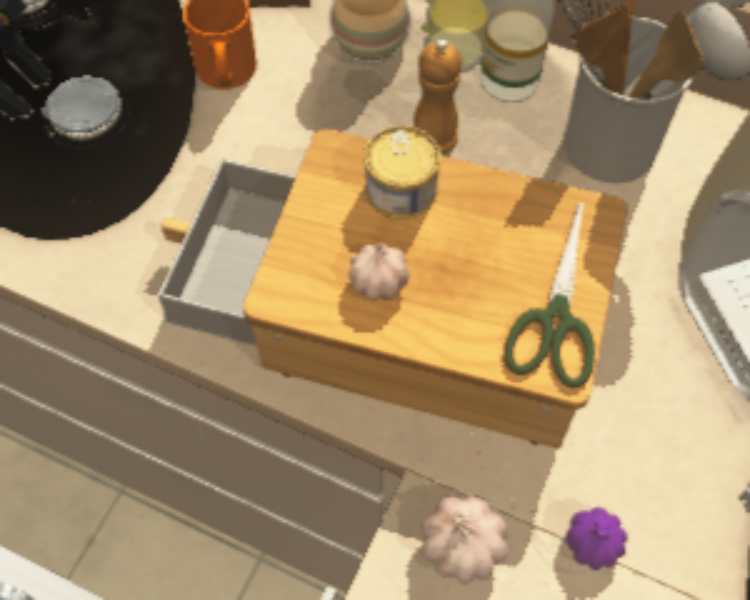

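The tray is out, with its open part at left around (225,250), and the garlic at (379,270) and the tin haven't moved. Next I'll move above and behind the garlic.

Request:
carry_out --increments '[-386,-50,194,0,30,1,0.3,-386,-50,194,0,30,1,0.3,-386,-50,194,0,30,1,0.3,-386,-50,194,0,30,1,0.3,-386,-50,194,0,30,1,0.3,-386,-50,194,0,30,1,0.3,-386,-50,194,0,30,1,0.3,-386,-50,194,0,30,1,0.3,-386,-50,194,0,30,1,0.3,-386,-50,194,0,30,1,0.3,-386,-50,194,0,30,1,0.3,-386,-50,194,0,30,1,0.3]'

```text
clock: 8.1
tcp_pos: [515.5, -258.0, 269.3]
ee_rot: [[-0.161, 0.987, 0.003], [0.987, 0.161, 0.003], [0.002, 0.004, -1.0]]
ft_force: [-0.6, 0.4, -0.3]
gripper_width: 0.346
finger_force: 0.0
```

```bash
python3 - <<'E'
from h import *
o=m.get_obs();print(o['gripper_width'],sta(o['tcp_pos']),np.array(o['joint_pos']).round())
cap('wrist','w5.png')
for q,z in(('garlic_mid',164.5),('tin_mid',164),('board_edge',135),('tray_tab',45)):
    for r in m.place_of('wrist',q)[:3]:
      p=np.array(r['position'])*[512,384];P=wray(p,o,z);print(q,round(r['score'],2),p.round(),sta(P).round(1))
im=cv2.imread('pics/w5.png')
for P in(w(-170,0,135),w(-170,-120,135),w(-170,120,135),w(-50,-50,164),w(-60,65,164)):
  cv2.circle(im,tuple(int(v) for v in wproj(P,o)),3,(0,0,255),1)
cv2.imwrite('pics/w5b.png',cv2.resize(im,(800,600)))
goal(w(10,-47,270),lean(0))
E
```

```text
0.34599837838283504 [ 10.82787279 -46.70407273 269.3128    ] [  0.  25.  29. 100. -14.  59.  44.]
garlic_mid 0.84 [118. 219.] [  31.8 -169.7  164.5]
garlic_mid 0.58 [247. 127.] [-49.  -50.8 164.5]
tin_mid 0.75 [383. 124.] [-56.5  63.1 164. ]
shift [ 1.3 -0.4  0.1] rot [ 0.3 -0.1  0.4]
```

View pics/w5b.png

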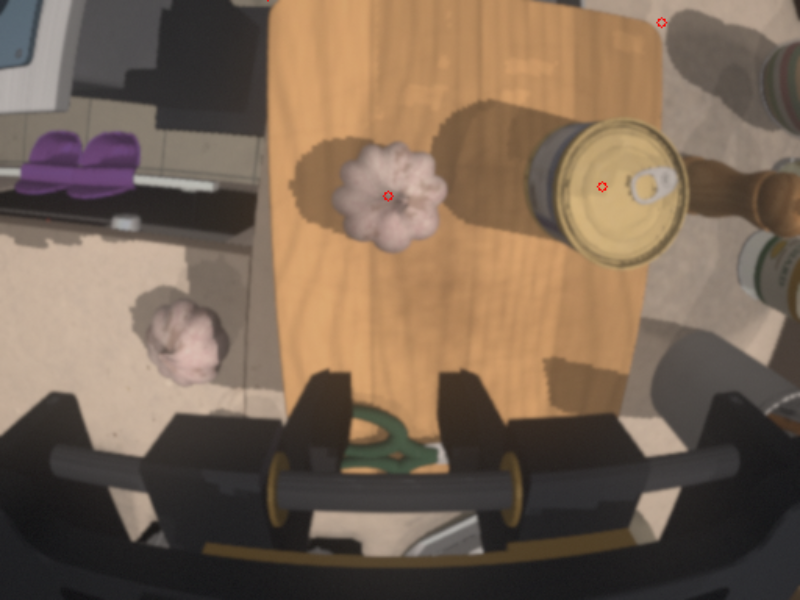

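The garlic at (388,196) is at station (-49,-50), ahead of the fingers and clear of the tin. I'll lower behind it.

Request:
carry_out --increments '[0,-3.5,30,0,0,0,0.3,0,-3.5,60,0,0,0,0.3,0,-3.5,85,0,0,0,0.3,0,-3.5,104,0,0,0,0.3,0,-3.5,104,0,0,0,0.3]'

```text
clock: 8.85
tcp_pos: [511.0, -258.6, 163.9]
ee_rot: [[-0.16, 0.987, 0.0], [0.987, 0.16, 0.003], [0.003, 0.001, -1.0]]
ft_force: [0.7, 0.5, 1.1]
gripper_width: 0.349
finger_force: 0.0
```

Request:
carry_out --increments '[8,0,0,0,0,0,0.3,14,0,0,0,0,0,0.3,20,0,0,0,0,0,0.3,26,0,0,0,0,0,0.3,32,0,0,0,0,0,0.3,38,0,0,0,0,0,0.3,44,0,0,0,0,0,0.3,50,0,0,0,0,0,0.3,56,0,0,0,0,0,0.3,62,0,0,0,0,0,0.3,68,0,0,0,0,0,0.3,74,0,0,0,0,0,0.3]'

```text
clock: 10.05
tcp_pos: [500.6, -186.6, 166.2]
ee_rot: [[-0.159, 0.987, 0.005], [0.987, 0.159, 0.002], [0.001, 0.005, -1.0]]
ft_force: [-0.5, -0.8, 0.1]
gripper_width: 0.352
finger_force: 0.5
```

```bash
cat > look.py <<'E'
from h import *
import sys
o=m.get_obs();print(o['clock'],o['gripper_width'],o['ft_force'],sta(o['tcp_pos']).round(1))
k=sys.argv[1]
for n in('scene','wrist'):
    cap(n,n+k+'.png')
    for q,z in(('garlic_mid',float(sys.argv[2])),('tin_mid',164)):
      for r in m.place_of(n,q)[:3]:
        p=np.array(r['position'])*[512,384];P=wray(p,o,z) if n=='wrist' else onplane(n,p,z);print(n,q,round(r['score'],2),p.round(),sta(P).round(1))
E
python3 look.py 6 164.5
```

```text
10.05 0.35196949496099234 [-0.50722523 -0.83472417  0.09668891] [-62.1 -50.5 166.2]
scene garlic_mid 0.82 [287. 305.] [  92.5 -277.1  164.5]
scene garlic_mid 0.6 [339. 305.] [ 195.  -246.1  164.5]
scene garlic_mid 0.37 [232. 193.] [-97.8 -52.6 164.5]
scene tin_mid 0.55 [258. 161.] [-64.  58. 164.]
wrist garlic_mid 0.82 [ 98. 306.] [ -25.9 -147.9  164.5]
wrist garlic_mid 0.79 [252. 207.] [-95.2 -50.7 164.5]
wrist garlic_mid 0.57 [294. 235.] [-80.1 -29.9 164.5]
wrist tin_mid 0.83 [441. 264.] [-56.7  65.6 164. ]
wrist tin_mid 0.56 [294. 235.] [-80.1 -29.7 164. ]
```

The garlic is cradled at (-95,-51), 33 mm ahead of the TCP, so I'll keep pushing.

Request:
carry_out --increments '[6,0,0,0,0,0,0.3,12,0,0,0,0,0,0.3,18,0,0,0,0,0,0.3,24,0,0,0,0,0,0.3,30,0,0,0,0,0,0.3,36,0,0,0,0,0,0.3,41,0,0,0,0,0,0.3,46,0,0,0,0,0,0.3,50,0,0,0,0,0,0.3,54,0,0,0,0,0,0.3,58,0,0,0,0,0,0.3,62,0,0,0,0,0,0.3]'

```text
clock: 11.55
tcp_pos: [490.8, -125.6, 166.3]
ee_rot: [[-0.159, 0.987, 0.005], [0.987, 0.159, 0.001], [0.001, 0.005, -1.0]]
ft_force: [0.1, -0.7, -0.2]
gripper_width: 0.353
finger_force: 0.2
```

Request:
carry_out --increments '[4,0,0,0,0,0,0.3,8,0,0,0,0,0,0.3,12,0,0,0,0,0,0.3,16,0,0,0,0,0,0.3,20,0,0,0,0,0,0.3,24,0,0,0,0,0,0.3,28,0,0,0,0,0,0.3,32,0,0,0,0,0,0.3,36,0,0,0,0,0,0.3,40,0,0,0,0,0,0.3,40,0,0,0,0,0,0.3,40,0,0,0,0,0,0.3]'

```text
clock: 12.75
tcp_pos: [484.5, -86.4, 166.3]
ee_rot: [[-0.159, 0.987, 0.005], [0.987, 0.159, 0.001], [0.001, 0.005, -1.0]]
ft_force: [-0.2, -0.4, -0.4]
gripper_width: 0.351
finger_force: 0.0
```

```bash
python3 look.py 7 43; python3 -c "
from h import *
a=cv2.imread('pics/scene7.png')[90:290,100:350];b=cv2.imread('pics/wrist7.png')
cv2.imwrite('pics/b7.png',np.hstack([cv2.resize(a,(400,320)),cv2.resize(b,(400,320))]))"
```

```text
12.75 0.3505576481042161 [-0.15507585 -0.43520603 -0.38827995] [-163.6  -51.1  166.3]
scene garlic_mid 0.75 [339. 307.] [ 212.9 -211.4   43. ]
scene garlic_mid 0.62 [288. 308.] [  97.9 -245.3   43. ]
scene garlic_mid 0.6 [201. 206.] [-192.9  -44.9   43. ]
scene tin_mid 0.81 [257. 162.] [-65.2  54.7 164. ]
wrist garlic_mid 0.87 [271. 154.] [-198.   -34.1   43. ]
```

View pics/b7.png

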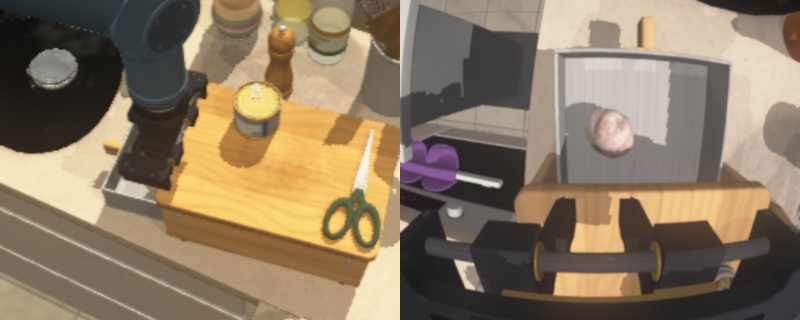

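The garlic at about (610,132) in the wrist half of the picture lies inside the tray. I'll rise and go back to the tab.

```bash
python3 - <<'E'
from h import *
R=lean(50); P=w(-306,0,46); goal(P-110*R[:,2],R)
E
```

```text
shift [226.6  52.1  49.9] rot [  0.4 -50.    0.2]
```

Request:
carry_out --increments '[0,10,-40,0,0,0,0.2,40,25,-70,0,-8,0,0.2,90,52,-70,0,-16,0,0.2,140,52,-60,0,-24,0,0.2,190,52,-40,0,-32,0,0.2,226,52,-20,0,-40,0,0.2,227,52,10,0,-48,0,0.2,227,52,40,0,-50,0,0.2,227,52,50,0,-50,0,0.2,227,52,50,0,-50,0,0.2,227,52,50,0,-50,0,0.2]'

```text
clock: 14.15
tcp_pos: [501.5, 143.7, 119.8]
ee_rot: [[-0.093, 0.988, 0.123], [0.638, 0.154, -0.754], [-0.764, 0.008, -0.645]]
ft_force: [0.6, -0.8, 1.1]
gripper_width: 0.401
finger_force: 0.0
```

```bash
python3 - <<'E'
from h import *
o=m.get_obs();print(o['gripper_width'],sta(o['tcp_pos']))
cap('wrist','w8.png')
for q,z in(('tray_tab',45),('garlic_mid',43)):
    for r in m.place_of('wrist',q)[:2]:
      p=np.array(r['position'])*[512,384];P=wray(p,o,z);print(q,round(r['score'],2),p.round(),sta(P).round(1))
im=cv2.imread('pics/w8.png')
cv2.circle(im,tuple(int(v) for v in wproj(w(-300,0,45),o)),3,(0,0,255),1)
cv2.imwrite('pics/w8b.png',cv2.resize(im,(800,600)))
R=lean(50); P=w(-306,0,46); goal(P,R)
E
```

```text
0.40134499734746076 [-388.36072846    0.92000162  119.77077817]
tray_tab 0.67 [251. 197.] [-293.6    0.7   45. ]
garlic_mid 0.65 [144. 256.] [  63.1 -227.6   43. ]
garlic_mid 0.6 [220. 217.] [-226.4  -34.2   43. ]
shift [  2.   -1.8 111.4] rot [ 0.4 -0.3 -0.3]
```

View pics/w8b.png

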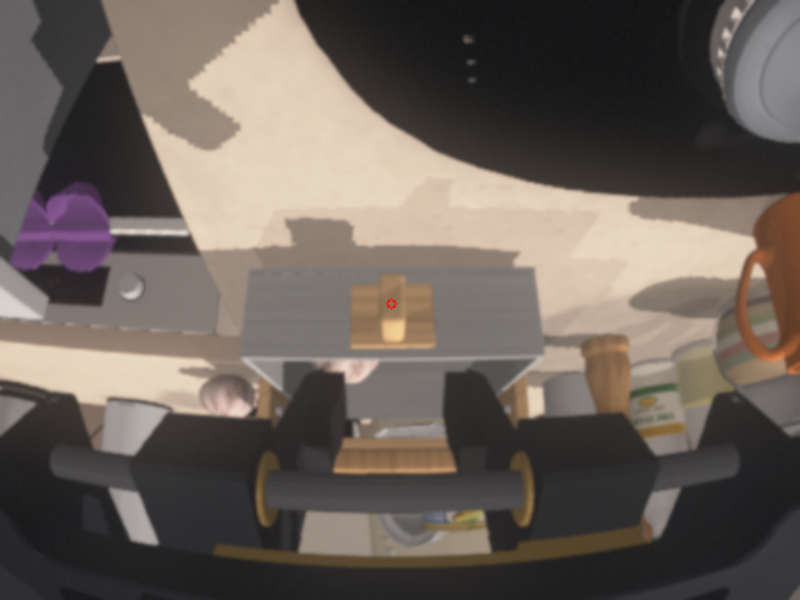

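The tab at (392,305) is centred, so I'll advance and grip.

Request:
carry_out --increments '[1,0,30,0,0,0,0.2,1,0,60,0,0,0,0.2,2,0,85,0,0,0,0.2,2,0,102,0,0,0,0.2,2,0,113,0,0,0,0.2,2,0,113,0,0,0,1,2,0,113,0,0,0,1,2,0,113,0,0,0,1,2,0,113,0,0,0,1,2,0,113,0,0,0,1]'

```text
clock: 15.3
tcp_pos: [513.3, 62.0, 43.0]
ee_rot: [[-0.098, 0.987, 0.124], [0.635, 0.158, -0.756], [-0.766, 0.004, -0.643]]
ft_force: [-5.5, 0.5, 5.1]
gripper_width: 0.16
finger_force: 25.0
```

```bash
python3 - <<'E'
from h import *
o=m.get_obs();print(o['ft_force'],sta(o['tcp_pos']));P=w(*(sta(o['tcp_pos'])+[130,0,0]));goal(P,np.array(o['ee_rot']))
E
```

```text
[-5.53370411  0.46024072  5.11453102] [-3.05826945e+02  7.12138056e-02  4.30468046e+01]
shift [-83.6  -0.6  99.6] rot [0. 0. 0.]
```

Request:
carry_out --increments '[-1.5,0,2,0,0,0,1,-4,0,5,0,0,0,1,-8,0,9.5,0,0,0,1,-12,0,14.5,0,0,0,1,-16,0,19,0,0,0,1,-20,0,24,0,0,0,1,-24,0,28.5,0,0,0,1,-28,0,33.5,0,0,0,1,-32,0,38,0,0,0,1,-36,0,43,0,0,0,1,-40,0,47.5,0,0,0,1,-44,0,52.5,0,0,0,1]'

```text
clock: 16.5
tcp_pos: [523.9, -6.5, 43.0]
ee_rot: [[-0.098, 0.988, 0.123], [0.634, 0.157, -0.757], [-0.767, 0.004, -0.642]]
ft_force: [-5.9, 0.3, 6.5]
gripper_width: 0.159
finger_force: 25.0
```

Request:
carry_out --increments '[-4,0,5,0,0,0,1,-8,0,9.5,0,0,0,1,-12,0,14.5,0,0,0,1,-16,0,19,0,0,0,1,-20,0,24,0,0,0,1,-24,0,28.5,0,0,0,1,-28,0,33.5,0,0,0,1,-32,0,38,0,0,0,1,-36,0,43,0,0,0,1,-39,0,46.5,0,0,0,1,-41,0,49,0,0,0,1,-42,0,50,0,0,0,1]'

```text
clock: 17.7
tcp_pos: [534.0, -71.4, 43.1]
ee_rot: [[-0.098, 0.988, 0.122], [0.634, 0.156, -0.757], [-0.767, 0.003, -0.642]]
ft_force: [-5.7, 0.2, 5.1]
gripper_width: 0.157
finger_force: 25.0
```

```bash
python3 - <<'E'
from h import *
o=m.get_obs();print(o['ft_force'],o['joint_vel'],sta(o['tcp_pos']))
E
```

```text
[-5.71809301  0.17541668  5.11783248] [ 0.84120458  0.12924652  0.17421229  0.37975214  0.39888757 -1.02556778
  0.42122462] [-1.70807514e+02  8.97330173e-02  4.30570267e+01]
```

Request:
carry_out --increments '[-1,0,1.5,0,0,0,1,-2,0,3,0,0,0,1,-3,0,4,0,0,0,1,-3.9,0,4.6,0,0,0,1,-3.9,0,4.6,0,0,0,1]'

```text
clock: 18.2
tcp_pos: [534.8, -77.2, 43.1]
ee_rot: [[-0.098, 0.988, 0.122], [0.634, 0.156, -0.757], [-0.767, 0.003, -0.642]]
ft_force: [-5.4, -1.1, 3.4]
gripper_width: 0.156
finger_force: 25.0
```

Request:
carry_out --increments '[-0.7,0,0.8,0,0,0,1,-1.3,0,1.5,0,0,0,1,-1.9,0,2.3,0,0,0,1,-1.9,0,2.3,0,0,0,1]'

```text
clock: 18.6
tcp_pos: [535.3, -80.2, 43.1]
ee_rot: [[-0.098, 0.988, 0.122], [0.634, 0.156, -0.757], [-0.767, 0.003, -0.642]]
ft_force: [-5.1, -1.2, 4.3]
gripper_width: 0.158
finger_force: 25.0
```

Nothing solid yet, so I'll keep pushing in small steps and watch the y force.

Request:
carry_out --increments '[-0.7,0,0.8,0,0,0,1,-1.3,0,1.5,0,0,0,1,-1.9,0,2.3,0,0,0,1,-1.9,0,2.3,0,0,0,1]'

```text
clock: 19.0
tcp_pos: [535.4, -80.5, 43.0]
ee_rot: [[-0.099, 0.988, 0.122], [0.635, 0.158, -0.756], [-0.766, 0.003, -0.643]]
ft_force: [-15.0, 16.9, 19.6]
gripper_width: 0.154
finger_force: 25.0
```

Request:
carry_out --increments '[-0.7,0,0.8,0,0,0,1,-1.3,0,1.5,0,0,0,1,-1.3,0,1.5,0,0,0,1]'

```text
clock: 19.3
tcp_pos: [535.5, -80.9, 42.6]
ee_rot: [[-0.1, 0.987, 0.123], [0.636, 0.158, -0.755], [-0.765, 0.002, -0.644]]
ft_force: [-20.1, 26.0, 25.8]
gripper_width: 0.156
finger_force: 25.0
```

It's at the home stop. I'll ease off the overdrive, open and withdraw.

Request:
carry_out --increments '[2,0,-2.4,0,0,0,1,2,0,-2.4,0,0,0,0,2,0,-2.4,0,0,0,0,2,0,-2.4,0,0,0,0,2,0,-2.4,0,0,0,0,2,0,-20,0,0,0,0,2,0,-50,0,0,0,0,2,0,-90,0,0,0,0,2,0,-130,0,0,0,0,2,0,-170,0,0,0,0,2,0,-200,0,0,0,0,2,0,-200,0,0,0,0]'

```text
clock: 20.5
tcp_pos: [513.9, 72.7, 170.7]
ee_rot: [[-0.099, 0.986, 0.131], [0.639, 0.164, -0.752], [-0.763, 0.009, -0.647]]
ft_force: [-0.6, 0.6, -0.5]
gripper_width: 0.498
finger_force: 0.0
```

```bash
python3 - <<'E'
from h import *
o=m.get_obs();print(o['gripper_width'],o['ft_force'],sta(o['tcp_pos']))
cap('wrist','w9.png');cap('scene','s9.png')
for q,z in(('tray_tab',45),('garlic_mid',43)):
    for r in m.place_of('wrist',q)[:2]:
      p=np.array(r['position'])*[512,384];P=wray(p,o,z);print(q,round(r['score'],2),p.round(),sta(P).round(1))
a=cv2.imread('pics/s9.png');b=cv2.imread('pics/w9.png')
cv2.imwrite('pics/b9.png',np.hstack([cv2.resize(a,(400,300)),cv2.resize(b,(400,300))]))
E
```

```text
0.4977420958373108 [-0.59477095  0.60124216 -0.47464693] [-316.23370493    2.32539688  170.65376173]
tray_tab 0.55 [248. 178.] [-152.1    0.6   45. ]
garlic_mid 0.92 [224. 200.] [-73.3 -33.4  43. ]
garlic_mid 0.69 [133. 225.] [  65.8 -226.6   43. ]
```

View pics/b9.png

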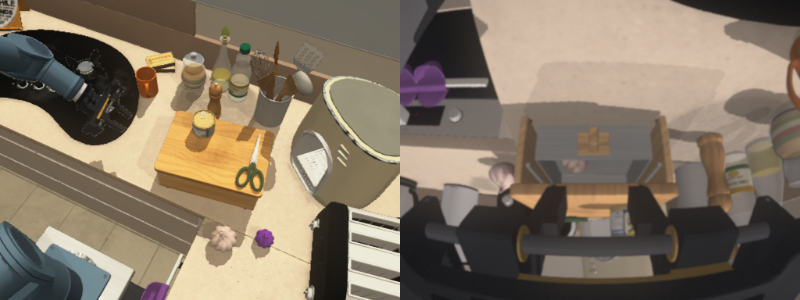

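```bash
python3 -c "
from cell import manip as m
print(m.finish_job())"
```

```text
the job is handed in; nothing more can be done
None
```

The garlic was pushed off the board into the tray, the tray was slid back to its home stop and released, and the job was handed in at about 20.6 s; the last pictures showed the tin, scissors and mug in place, but no verdict was returned.

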